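# Stand the lying block slot-up in the free bay and close the gang fixture

## Robot

A 6-joint arm with a two-finger parallel gripper is mounted at the origin on the work surface; the furniture and walls round the work are solid. World frame = base frame: x ahead of the robot, y to its left, z up, the work surface at z = 0. Lengths are in m, angles in rad, forces in N, time in s.
With the tool pointing down it reaches from about 0.35 to 0.975 m from the base axis. Payload 4.9 kg.
Tool frame: the origin (TCP) lies at the very end of the fingers, on their centre line; the grasp point (between the pads) lies 19 mm behind it; z points along the fingers, y is the line along which they close (so a half turn about z gives the same grasp; the last joint's range is limited). The gripper opens to 85 mm and grips with 20 to 120 N. Pads are 22 mm wide; open, the fingers measure 114 mm over their backs; the gripper's body (76 mm by 85 mm) begins 54 mm behind the grasp point. The pads swing forward as they close: fully open they stand 13 mm farther back than shut.
Start: joints at [-0.119, 0.053, 1.613, -0, 1.476, -0.119], TCP at [0.625, 0, 0.231] pointing down, gripper open.
Joint ranges: [-3.01, 3.01], [-1.01, 2.22], [0.06, 2.58], [-1.02, 4.17], [0.09, 2.62], [-3.14, 3.14]. Speed limits (rad/s): [2.57, 2.57, 3.14, 3.14, 3.14, 3.14].

## Interface

Orientations are given as a unit quaternion [w, x, y, z].
In Python, from plant import monitor, vision, manip gives the robot as it stands. The module is installed in compiled form; this text tells all that it offers.
- The arm moves only by the tool arm_command, never from a script. Its argument "rows" is a list of rows, each a list of 3 entries, a list of its own where there are three numbers: the finger opening in mm, from 0 to 85.4, then the shift along the world's x, y, z in units of 30 cm (1.0 is 30 cm), then the turn, a rotation vector about the world's x, y, z in units of pi/2 rad (1.0 is pi/2 rad). In form: [[claw, [x, y, z], [wx, wy, wz]], ...]. A call has 1 to 12 rows; each row is the pose to reach, as a shift and turn from the pose commanded when the call began; what a row does not reach only later rows make up. A row lasts 1/12 s, in which the tool goes at most 41.7 mm and 7.16 degrees, less where a joint would pass 70% of its speed; a pose out of reach is approached as far as the arm can. A call with a number of a shift or a turn outside -1 to 1 is refused whole. A call with a gripper value outside its range is refused whole. The fingers move at their own pace and stop on an object; the grip force is fixed at half the most. Time passes only in rows, so rows that repeat a pose let the fingers close. It gives the time, the measured TCP pose, the force, the opening and the grip force at its end, in the units of the state.
- monitor.state(): the state, without advancing time (a new reading comes with each control period).
- vision.grab_frame(name): name is "scene" or "side" or "wrist"; returns a dict with "color" (480x640x3 uint8, red, green, blue), "z_map" (480x640 float32, m along the optical axis (not along the pixel's ray), 0 where there is no reading), "mtx" (3x3 intrinsics, pixels), "R" (3x3) and "t" (3): a world point X has camera coordinates R X + t. Camera axes: x right, y down, z forward; pixel columns grow to the right and rows downward; lengths in m; the calibration is good to about 2 mm. The wrist camera is an equidistant fisheye: a pixel r from the principal point sees the ray r / f radians off the axis. A picture is of the moment at which its call begins.
- manip.job_done(): hands the job in; it is judged then, once.
The state is a dict: "time": time; "joint_pos": joint angles; "joint_vel": joint speeds; "joint_efforts": joint torques, N m; "tool_pos": TCP position; "tool_rot": TCP orientation; "contact_force": force on the tool from outside, world axes, zero at the start; "ft_torque": the same for the moment, N m; "gripper_width": opening from 0.0 (shut) to 1.0 (fully open); "grasp_force": force on a finger pad.
Only numpy, scipy, OpenCV 4.12 (cv2) and the standard library are available. Lean on these libraries where they do the work, as an engineer would, in place of code of your own. Each camera call takes 0.05 s, during which the arm holds its last target. There are 200 camera calls.

## Task

Two of the three slotted aluminium blocks already stand in the fixture, slot up; find out which bay is still free, turn the block that lies on the bench so that its slotted end is up, and stand it in that bay like the others, on the floor between the ribs and square to the jaws. Then push the sliding jaw with the knob fully home so that all three blocks are clamped against the back jaw, and let go. The two other blocks stay standing in their bays, and the tub, the tape and the terminal block on the bench must not be knocked about.

Things in the scene. Friction and masses are not known exactly. Their poses are not given: they have to be found in the camera images.
- block_1: Plain aluminium block, 24 mm thick (x), 40 mm wide (y), 70 mm long (z), 170 g. Its +z end has an open slot, 14 mm wide and deep, through the thickness; the -z end is plain. Origin at the centre of the plain end face. At the start it lies on the bench on a narrow 70 x 24 mm side: 40 mm high, its 24 mm thickness level.
- block_2: The same block as block_1; stands slot up in one of the bays at the start.
- block_3: The same block as block_1; stands slot up in one of the bays at the start.
- fixture: Gang fixture, fixed: dark base plate 104 x 262 x 12 mm; origin on the bench under the middle bay, x from the knob to the back jaw, y along the row. Fixed grey back jaw from x = +12 to +30 mm; sliding aluminium front jaw, 16 mm thick, 250 mm long. Both tops are 60 mm above the bench.
- bay_a (a point): The +y end one of the three bays in a row of the fixture: the point at the middle of its seat, on the floor between the jaws, 12 mm above the bench; axes as the fixture's. Ribs 5 mm high, 50 mm apart in y, bound it for the 40 mm width of a block. Bay middles are 90 mm apart.
- bay_b (a point): The middle one of the three bays in a row of the fixture: the point at the middle of its seat, on the floor between the jaws, 12 mm above the bench; axes as the fixture's. Ribs 5 mm high, 50 mm apart in y, bound it for the 40 mm width of a block. Bay middles are 90 mm apart.
- bay_c (a point): The -y end one of the three bays in a row of the fixture: the point at the middle of its seat, on the floor between the jaws, 12 mm above the bench; axes as the fixture's. Ribs 5 mm high, 50 mm apart in y, bound it for the 40 mm width of a block. Bay middles are 90 mm apart.
- jaw_knob (a point): Middle of the front (-x) face of the sliding jaw's round black knob, 32 mm diameter, 40 mm above the bench, 30 mm in front of the jaw's front face; the knob disc itself is 14 mm thick along x. It moves with the jaw.
- jaw (a joint): Slide of the front jaw along the fixture's x, in metres: the room between the jaws is 24 mm plus this value. Starts 10 to 15 mm open, gets smaller when the knob is pushed towards the back jaw (about 4 N), is about 0 when home against the blocks, stays where it is left.
- tub: Small white tub with a screw cap, 37 mm diameter, 54 mm high, origin under its centre; a bystander.
- tape: Roll of black tape lying flat, 62 mm diameter, 18 mm high, origin under its centre; a bystander.
- terminals: Grey six-way terminal block, 22 x 70 x 19 mm, long side along its y, origin under its centre; a bystander.
Things that resemble listed ones, but are neither listed nor needed, are in the scene too. What is shaped like the block_1 but orange is not meant.

How it is judged:
By the outcome, as a careful person would: the job done as asked, in the order asked, and still so for the second after the job is handed in, with the robot touching nothing.
It also fails if it takes over 72 s, if anything falls off the work surface, if the arm or the gripper's body presses on something with over 40 N, if the wrist force passes 120 N, or if a joint passes its speed limit or range.

## Working session

There is one attempt and no reset: what is moved stays moved. The work goes in short steps, Python scripts to look and compute and a tool call to move; the robot and the scene stay as the last step left them, time stands still between calls to the robot, and variables do not carry over. Pictures are saved under pics/ and viewed, at most 10 in all, crops included, and the job is handed in when it is done.

Besides the shell and the picture viewer there is one more tool, called after "Emit:" as name(argument=value, ...) on one line, values as JSON. arm_command: Moves the arm, as the interface text tells. Shifts and turns lie within -1 to 1; 1 stands for 30 cm of shift or pi/2 rad of turn. Its arguments: {"type":"object","properties":{"rows":{"type":"array"}},"required":["rows"]}

```bash
mkdir -p pics
cat > h.py <<'E'
import numpy as np, cv2, pickle
from plant import monitor, vision, manip
def grab(n,tag):
    f=vision.grab_frame(n); pickle.dump(f,open(f'{n}_{tag}.pkl','wb')); cv2.imwrite(f'pics/{n}_{tag}.png',f['color'][:,:,::-1]); return f
def load(n,tag): return pickle.load(open(f'{n}_{tag}.pkl','rb'))
def ray(f,u,v):
    K=f['mtx']; d=np.array([(u-K[0,2])/K[0,0],(v-K[1,2])/K[1,1],1.])
    return -f['R'].T@f['t'], f['R'].T@d
def plane(f,u,v,z):
    o,d=ray(f,u,v); return o+d*(z-o[2])/d[2]
def cloud(f):
    K=f['mtx'];z=f['z_map'];v,u=np.mgrid[:480,:640]
    P=np.stack([(u-K[0,2])/K[0,0]*z,(v-K[1,2])/K[1,1]*z,z],-1)
    W=(P-f['t'])@f['R']; W[z==0]=np.nan; return W
E
python3 - <<'E'
from h import *
np.set_printoptions(precision=4,suppress=True)
for n in ("scene","side"):
    f=grab(n,0); print(n,-f['R'].T@f['t'],f['R'][2],f['mtx'][0])
a=cv2.imread('pics/scene_0.png');b=cv2.imread('pics/side_0.png')
print(monitor.state())
E
```

```text
scene [0.1305 0.7648 0.5006] [ 0.4524 -0.7485 -0.4849] [489.0162   0.     304.9744]
side [ 0.2637 -0.7604  0.6447] [ 0.2687  0.794  -0.5453] [468.7355   0.     314.9626]
{'time': 0.1, 'joint_pos': array([-0.119 ,  0.0533,  1.6142, -0.    ,  1.476 , -0.119 ]), 'joint_vel': array([ 0.0002,  0.0002, -0.0037, -0.    , -0.0009,  0.0012]), 'joint_efforts': array([  0.0006, -39.4903, -37.1363,  -0.    ,   0.004 ,  -0.    ]), 'tool_pos': array([0.6244, 0.0001, 0.2302]), 'tool_rot': array([-0.0007,  0.7071,  0.7071, -0.0006]), 'contact_force': array([ 0.1695, -1.4799,  0.6993]), 'ft_torque': array([0.0166, 0.0134, 0.0035]), 'grasp_force': 0.0, 'gripper_width': 1.002523147967704}
```

View pics/scene_0.png

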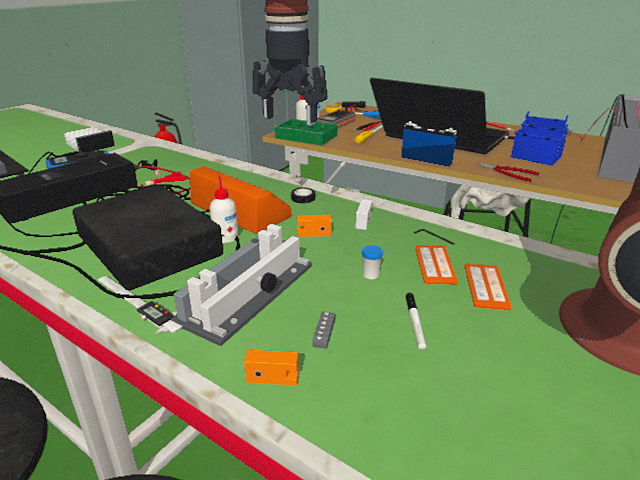

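View pics/side_0.png

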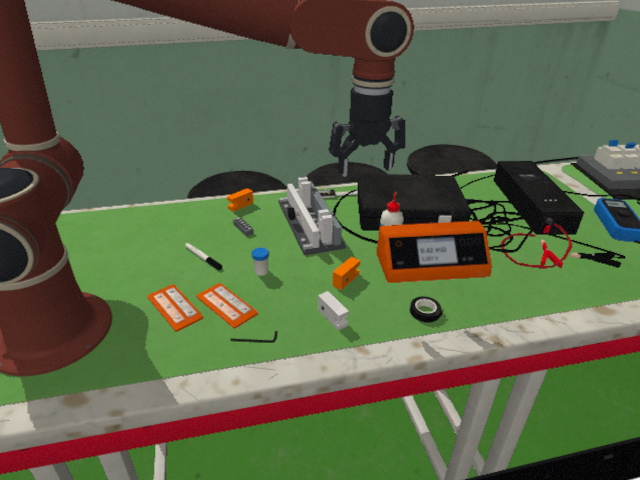

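The scene view shows the white block at (364,213), orange lookalikes at (315,226) and (272,367), the fixture at about (245,285), the tub at (371,262), the tape at (303,195) and the terminals at (323,330). In the side view the white block is at (333,310), the orange ones at (347,273) and (240,200), and the fixture at (312,215). I choose the white/aluminium block and will check it in a close crop.

Run:
```python
from h import *
a=cv2.imread('pics/scene_0.png');b=cv2.imread('pics/side_0.png')
def c(i,x,y,w,h): return cv2.resize(i[y:y+h,x:x+w],(400,300),interpolation=cv2.INTER_CUBIC)
m=np.vstack([np.hstack([c(a,165,215,160,120),c(b,260,160,120,90)]),np.hstack([c(a,334,190,60,45),c(b,303,285,60,45)])])
cv2.imwrite('pics/m0.png',m)
np.set_printoptions(precision=3,suppress=True)
for n,u,v in (('scene',364,207),('side',333,304),('scene',371,252),('side',260,255),('scene',303,195),('side',426,309),('scene',323,330),('side',244,227),('scene',268,283),('side',291,214),('scene',315,226)):
    f=load(n,0); print(n,u,v,cloud(f)[v,u])
```

```text
scene 364 207 [ 0.515 -0.119  0.043]
side 333 304 [ 0.515 -0.131  0.042]
scene 371 252 [0.415 0.068 0.056]
side 260 255 [0.414 0.05  0.054]
scene 303 195 [ 0.688 -0.15   0.021]
side 426 309 [ 0.708 -0.157 -0.002]
scene 323 330 [0.407 0.256 0.018]
side 244 227 [0.412 0.231 0.016]
scene 268 283 [0.526 0.229 0.047]
side 291 214 [0.527 0.207 0.047]
scene 315 226 [ 0.579 -0.019  0.026]
```

View pics/m0.png

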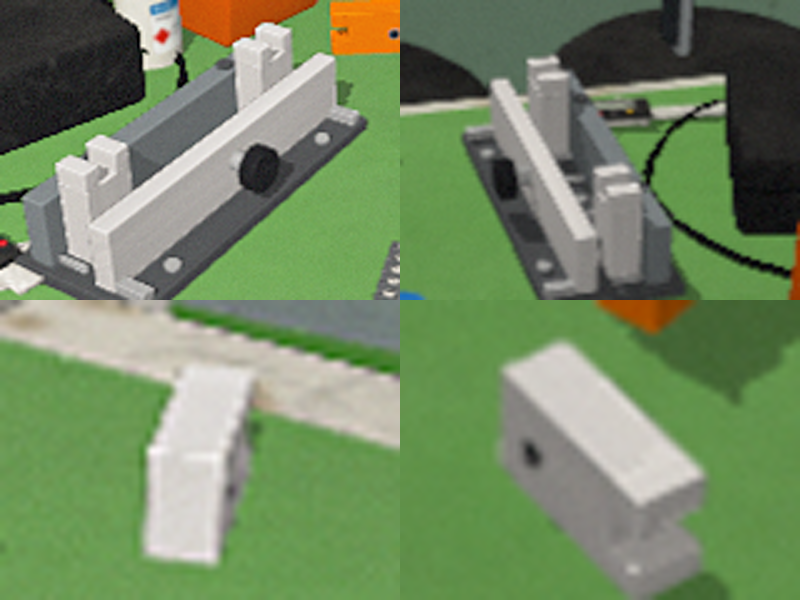

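The crops show blocks standing in both end bays and bay_b (the middle one) empty. block_1 is white, with its plain end towards +y and its slot towards −y. Next I measure.

```bash
cat >> h.py <<'E'
def rect(P):
    (c,s,a)=cv2.minAreaRect((P[:,:2]*1000).astype(np.float32)); return np.round(c,1),np.round(s,1),round(a,1)
def top(f,lo,hi,zl,zh,grey=None):
    W=cloud(f); m=np.all((W[...,:2]>lo)&(W[...,:2]<hi),-1)&(W[...,2]>zl)&(W[...,2]<zh)
    if grey:
        c=f['color'].astype(int); m&=(np.ptp(c,axis=2)<40)&(c.mean(2)>grey[0])&(c.mean(2)<grey[1])
    m=cv2.morphologyEx(m.astype(np.uint8),cv2.MORPH_OPEN,np.ones((2,2)))
    n,l,s,_=cv2.connectedComponentsWithStats(m)
    k=1+np.argmax(s[1:,4]); v,u=np.nonzero(l==k)
    zm=np.median(W[l==k][:,2]); return np.array([plane(f,a,b,zm) for a,b in zip(u,v)]),zm,(u,v)
E
python3 - <<'E'
from h import *
for n in ('scene','side'):
    f=load(n,0)
    for nm,a in {'block':((.44,-.2),(.6,-.05),.036,.05),'tub':((.36,.0),(.46,.11),.048,.07),'term':((.35,.17),(.45,.3),.012,.03),'tape':((.62,-.22),(.76,-.1),.012,.03),
      'jawfront':((.44,.05),(.6,.36),.055,.066,(150,255)),'jawback':((.44,.05),(.68,.36),.055,.066,(60,140)),'blocktops':((.44,.05),(.68,.36),.078,.09),'knob':((.4,.1),(.56,.3),.022,.06,(0,60))}.items():
        try: P,z,uv=top(f,*a); print(n,nm,round(float(z),4),rect(P),len(P))
        except Exception as e: print(n,nm,e)
E
```

```text
scene block nan (array([nan, nan]), array([0., 0.]), 0.0) 183
scene tub nan (array([nan, nan]), array([0., 0.]), 0.0) 244
scene term nan (array([nan, nan]), array([0., 0.]), 0.0) 478
scene tape 0.0176 (array([ 693.9, -159.5]), array([58.3, 76.7]), 29.9) 243
scene jawfront 0.0606 (array([553.5, 223.5]), array([254.5,  22.4]), 88.7) 1078
scene jawback 0.056 (array([611.3, 217.7]), array([23.5, 90. ]), 0.3) 145
scene blocktops 0.0825 (array([590.1, 325.2]), array([17.5, 27.5]), 88.4) 116
scene knob nan (array([nan, nan]), array([0., 0.]), 0.0) 224
side block nan (array([nan, nan]), array([0., 0.]), 0.0) 336
side tub 0.0537 (array([415.5,  52. ]), array([40.4, 37.1]), 72.7) 169
side term nan (array([nan, nan]), array([0., 0.]), 0.0) 146
side tape nan (array([nan, nan]), array([0., 0.]), 0.0) 412
side jawfront nan (array([nan, nan]), array([0., 0.]), 0.0) 304
side jawback 0.0598 (array([600.5, 252.3]), array([142. ,  39.5]), 89.1) 201
side blocktops 0.0802 (array([587.5, 110.9]), array([17.8, 23.6]), 72.8) 45
side knob 0.0436 (array([529.6, 209.8]), array([53.8, 17.5]), 74.5) 82
```

Emit:
arm_command(rows=[[85,[-0.37,-0.42,0.2],[0,0,0]],[85,[-0.37,-0.42,0.2],[0,0,0]],[85,[-0.37,-0.42,0.2],[0,0,0]],[85,[-0.37,-0.42,0.2],[0,0,0]],[85,[-0.37,-0.42,0.2],[0,0,0]],[85,[-0.37,-0.42,0.2],[0,0,0]]])

```text
time: 0.6
tool_pos: [0.5132, -0.128, 0.293]
tool_rot: [0.001, 0.708, 0.706, 0.0]
contact_force: [0.6, -0.1, 0.5]
gripper_width: 1.0
grasp_force: 0.0
```

```bash
cat >> h.py <<'E'
def wplane(f,u,v,z):
    K=f['mtx']; x=(np.asarray(u,float)-K[0,2]); y=(np.asarray(v,float)-K[1,2]); r=np.hypot(x,y)+1e-9; th=r/K[0,0]
    d=np.stack([np.sin(th)*x/r,np.sin(th)*y/r,np.cos(th)],-1)@f['R']; o=-f['R'].T@f['t']
    return o+d*((z-o[2])/d[...,2])[...,None]
def wproj(f,X):
    c=np.asarray(X)@f['R'].T+f['t']; r=np.hypot(c[...,0],c[...,1]); th=np.arctan2(r,c[...,2]); K=f['mtx']
    return np.stack([K[0,2]+K[0,0]*th*c[...,0]/r,K[1,2]+K[0,0]*th*c[...,1]/r],-1)
E
python3 - <<'E'
from h import *
f=grab('wrist',1); np.set_printoptions(precision=3,suppress=True)
s=monitor.state(); print(s['time'],s['tool_pos'],s['tool_rot'],f['mtx'],-f['R'].T@f['t'],f['R'])
print(wproj(f,[[.515,-.125,.04],[.55,.2,.06]]))
E
```

```text
0.65 [ 0.514 -0.127  0.292] [0.001 0.708 0.706 0.001] [[371.648   0.    324.075]
 [  0.    371.648 244.112]
 [  0.      0.      1.   ]] [ 0.514 -0.045  0.435] [[ 1.    -0.005  0.003]
 [-0.006 -0.947  0.321]
 [ 0.002 -0.321 -0.947]]
[[324.614 196.89 ]
 [356.529 -91.745]]
```

View pics/wrist_1.png

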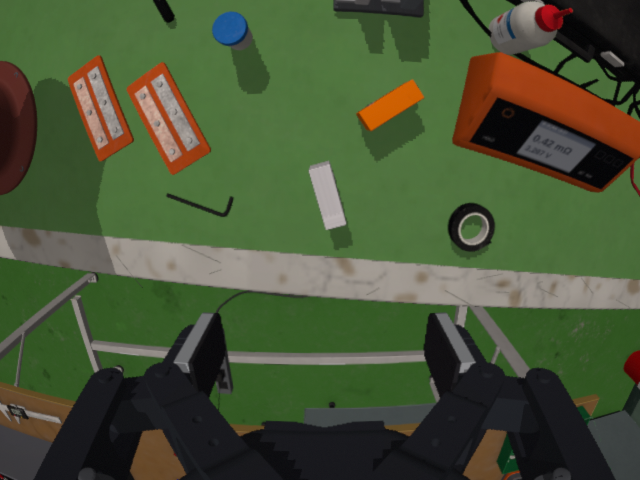

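The wrist view shows block_1 at (327,196), tub cap (230,28), hex key (200,205), tape (471,227), the orange block at (390,105) and the fixture at the top edge. The block is clear on all sides, but close to the bench edge strip at v≈250.

Run:
```python
from h import *
np.set_printoptions(precision=4,suppress=True)
f=load('wrist',1)
c=f['color'].astype(int); m=((np.ptp(c,axis=2)<30)&(c.mean(2)>130)); m[:150]=0;m[240:]=0;m[:,:295]=0;m[:,:][:,360:]=0
v,u=np.nonzero(m); g=c[m].mean(1); print(len(u),np.percentile(g,[2,10,25,50,75,90,98]))
# z from wrist depth
K=f['mtx']; x=u-K[0,2];y=v-K[1,2];r=np.hypot(x,y);th=r/K[0,0];z=f['z_map'][v,u]
d=np.stack([np.tan(th)*x/r*z,np.tan(th)*y/r*z,z],-1); W=(d-f['t'])@f['R']; zz=W[:,2]; print('depth z',np.percentile(zz,[5,25,50,75,95]))
P=wplane(f,u,v,.04); print('all',rect(P)); t=zz>.036; print('top',rect(P[t]),rect(W[t]),t.sum())
# corners of mask (4-poly)
cn=max(cv2.findContours(m.astype(np.uint8),0,1)[0],key=cv2.contourArea); b=cv2.approxPolyDP(cn,3,True)[:,0]; print(b.tolist())
print(wplane(f,b[:,0],b[:,1],.04))
for n in ('scene','side'):
    q=load(n,0); Wq=cloud(q); cc=q['color'].astype(int)
    with np.errstate(invalid='ignore'): mm=(Wq[...,0]>.46)&(Wq[...,0]<.57)&(Wq[...,1]<-.08)&(Wq[...,1]>-.175)&(Wq[...,2]>.005)&(np.ptp(cc,axis=2)<30)
    vv,uu=np.nonzero(mm); zs=Wq[mm][:,2]; tt=zs>.035; print(n,len(vv),np.median(zs[tt]),zs.max(),rect(np.array([plane(q,a,e,.04) for a,e in zip(uu[tt],vv[tt])])))
    cn=max(cv2.findContours(mm.astype(np.uint8),0,1)[0],key=cv2.contourArea); print(cv2.approxPolyDP(cn,2,True)[:,0].tolist())
```

```text
1407 [133.6667 155.6667 169.3333 171.     173.     175.3333 179.3333]
depth z [0.0374 0.0388 0.0394 0.04   0.0408]
all (array([ 517.4, -124.1]), array([23.6, 72.3]), 15.3)
top (array([ 517.7, -125.3]), array([23.6, 69.7]), 15.3) (array([ 513.1, -103.9]), array([ 26.5, 114.6]), 12.5) 1348
[[328, 162], [309, 169], [326, 229], [345, 223]]
[[ 0.5188 -0.087   0.04  ]
 [ 0.4985 -0.0944  0.04  ]
 [ 0.5164 -0.1613  0.04  ]
 [ 0.5374 -0.1545  0.04  ]]
scene 367 0.042033472971991184 0.04387961749069174 (array([ 517.8, -123.5]), array([25.3, 83.8]), 16.3)
[[361, 199], [356, 212], [356, 227], [365, 229], [370, 215], [371, 200]]
side 687 0.03953823322650997 0.04269830765245643 (array([ 514.6, -129. ]), array([27.3, 73.8]), 15.3)
[[320, 294], [318, 309], [336, 328], [347, 324], [343, 318], [348, 311], [328, 292]]
```

```bash
cat >> h.py <<'E'
from scipy.spatial.transform import Rotation as Ro
def rz(d): return Ro.from_euler('z',d,degrees=True)
def rt(d,yaw): y=np.radians(yaw); return Ro.from_rotvec(np.radians(d)*np.array([np.cos(y),np.sin(y),0]))
def tu(Ra,Rb): return np.round((Rb*Ra.inv()).as_rotvec()/(np.pi/2),4)
E
python3 - <<'E'
from h import *
I=rz(0); A=rt(45,15.3)*rz(15.3); print('hover',tu(I,A)); B=rt(-45,15.3)*rz(15.3); M=rt(0,15.3)*rz(15.3)
print('to mid',tu(A,M),'to stand',tu(A,B))
E
```

```text
hover [0.497  0.0668 0.1611]
to mid [-0.4823 -0.1319  0.    ] to stand [-0.9646 -0.2639  0.    ]
```

Emit:
arm_command(rows=[[60,[0.03,-0.1,-0.2],[0.16,0.022,0.053]],[60,[0.05,-0.15,-0.4],[0.33,0.044,0.107]],[60,[0.062,-0.18,-0.693],[0.497,0.067,0.161]],[60,[0.062,-0.18,-0.693],[0.497,0.067,0.161]],[60,[0.062,-0.18,-0.693],[0.497,0.067,0.161]],[60,[0.062,-0.18,-0.693],[0.497,0.067,0.161]],[60,[0.062,-0.18,-0.693],[0.497,0.067,0.161]],[60,[0.062,-0.18,-0.693],[0.497,0.067,0.161]],[60,[0.062,-0.18,-0.693],[0.497,0.067,0.161]],[60,[0.062,-0.18,-0.693],[0.497,0.067,0.161]]])

```text
time: 1.48
tool_pos: [0.5333, -0.1791, 0.0837]
tool_rot: [-0.304, 0.56, 0.735, 0.231]
contact_force: [1.6, 0.1, -0.6]
gripper_width: 0.702
grasp_force: 0.0
```

Run:
```python
from h import *
s=monitor.state(); np.set_printoptions(precision=4,suppress=True)
R=Ro.from_quat(np.roll(s['tool_rot'],-1)).as_matrix(); print(s['time'],s['tool_pos'],R[:,2],R[:,1],s['joint_pos'],s['gripper_width'])
```

```text
1.4833 [ 0.5333 -0.1791  0.0837] [-0.1871  0.6806 -0.7083] [ 0.9643  0.2648 -0.0003] [-0.6701  0.4259  1.5816  0.4416  1.7889 -0.9897] 0.7018596351821693
```

Emit:
arm_command(rows=[[60,[-0.02,0.075,-0.078],[0,0,0]],[60,[-0.04,0.15,-0.156],[0,0,0]],[60,[-0.055,0.2,-0.208],[0,0,0]],[60,[-0.0623,0.226,-0.235],[0,0,0]],[60,[-0.0623,0.226,-0.235],[0,0,0]],[15,[-0.0623,0.226,-0.235],[0,0,0]],[15,[-0.0623,0.226,-0.235],[0,0,0]],[15,[-0.0623,0.226,-0.235],[0,0,0]],[15,[-0.0623,0.226,-0.235],[0,0,0]],[15,[-0.0623,0.226,-0.235],[0,0,0]],[15,[-0.0623,0.226,-0.235],[0,0,0]],[15,[-0.0623,0.226,-0.235],[0,0,0]]])

```text
time: 2.48
tool_pos: [0.5155, -0.1138, 0.0148]
tool_rot: [-0.303, 0.561, 0.735, 0.233]
contact_force: [1.0, -2.4, 6.1]
gripper_width: 0.274
grasp_force: 59.3
```

Emit:
arm_command(rows=[[15,[0,0,0.13],[0,0,0]],[15,[0.002,-0.008,0.267],[-0.08,-0.022,0]],[15,[0.004,-0.016,0.267],[-0.16,-0.044,0]],[15,[0.006,-0.024,0.267],[-0.24,-0.066,0]],[15,[0.009,-0.032,0.267],[-0.32,-0.088,0]],[15,[0.011,-0.04,0.267],[-0.4,-0.11,0]],[15,[0.013,-0.048,0.267],[-0.48,-0.132,0]],[15,[0.015,-0.056,0.267],[-0.56,-0.154,0]],[15,[0.018,-0.064,0.267],[-0.64,-0.176,0]],[15,[0.02,-0.072,0.267],[-0.72,-0.198,0]],[15,[0.022,-0.08,0.267],[-0.8,-0.22,0]],[15,[0.024,-0.086,0.267],[-0.88,-0.242,0]]])

```text
time: 3.48
tool_pos: [0.5217, -0.1381, 0.0944]
tool_rot: [0.235, 0.58, 0.76, -0.176]
contact_force: [-0.1, -0.5, -3.1]
gripper_width: 0.27
grasp_force: 59.0
```

Emit:
arm_command(rows=[[15,[0,0,0],[-0.0846,-0.0219,0]],[15,[0,0,0],[-0.0846,-0.0219,0]],[15,[0,0,0],[-0.0846,-0.0219,0]]])

```text
time: 3.73
tool_pos: [0.5197, -0.1368, 0.0908]
tool_rot: [0.28, 0.566, 0.745, -0.216]
contact_force: [-0.0, -0.3, -1.4]
gripper_width: 0.272
grasp_force: 59.0
```

```bash
cat >> h.py <<'E'
def st():
    s=monitor.state(); np.set_printoptions(precision=4,suppress=True)
    R=Ro.from_quat(np.roll(s['tool_rot'],-1)).as_matrix(); print(s['time'],'p',s['tool_pos'],'z',R[:,2],'y',R[:,1],'j',s['joint_pos'],s['gripper_width'],s['contact_force'],'G',s['tool_pos']-.019*R[:,2])
E
python3 - <<'E'
from h import *
st(); a=grab('scene',2)['color'];b=grab('side',2)['color']
c=lambda i,x,y,w,h: cv2.resize(i[y:y+h,x:x+w,::-1],(400,300),interpolation=cv2.INTER_CUBIC)
cv2.imwrite('pics/m2.png',np.hstack([c(a,290,120,160,120),c(b,240,200,160,120)]))
E
```

```text
3.7333 p [ 0.5197 -0.1368  0.0908] z [ 0.1728 -0.6388 -0.7497] y [ 0.9639  0.2662 -0.0046] j [-0.069  -0.0754  2.1187 -0.8326  1.0075  0.0912] 0.2716627742767458 [-0.0278 -0.2642 -1.4164] G [ 0.5164 -0.1246  0.1051]
```

View pics/m2.png

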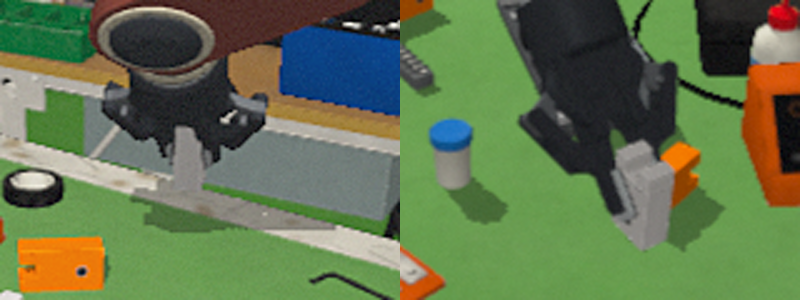

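The block hangs slot up at (640,190) of the side crop. The tilt is 3.5° short, so I correct that and lower.

Emit:
arm_command(rows=[[15,[0,0,-0.05],[-0.0375,-0.0103,0]],[15,[0,0,-0.12],[-0.0375,-0.0103,0]],[15,[0,0,-0.17],[-0.0375,-0.0103,0]],[15,[0,0,-0.19],[-0.0375,-0.0103,0]],[15,[0,0,-0.195],[-0.0375,-0.0103,0]],[15,[0,0,-0.195],[-0.0375,-0.0103,0]]])

```text
time: 4.33
tool_pos: [0.5218, -0.1389, 0.0353]
tool_rot: [0.305, 0.561, 0.734, -0.233]
contact_force: [0.4, 0.2, -0.9]
gripper_width: 0.276
grasp_force: 59.1
```

Run:
```python
from h import *
st()
f=grab('side',3); W=cloud(f); c=f['color'].astype(int)
with np.errstate(invalid='ignore'): m=(abs(W[...,0]-.515)<.05)&(abs(W[...,1]+.125)<.06)&(W[...,2]>.004)&(W[...,2]<.12)&(np.ptp(c,axis=2)<30)&(c.mean(2)>95)
P=W[m]; v,u=np.nonzero(m); print(len(P),P[:,2].min(),P[:,2].max(),[u.min(),u.max(),v.min(),v.max()])
# camera-facing faces: fit planes to see verticality
q=P[(P[:,2]<.06)]; cen=q.mean(0); print(cen,np.linalg.svd(q-cen,full_matrices=False)[2])
```

```text
4.3333 p [ 0.5218 -0.1389  0.0353] z [ 0.1866 -0.6838 -0.7054] y [0.9648 0.263  0.0003] j [-0.0469  0.0583  2.1301 -0.9837  0.9439  0.2924] 0.27553368999502065 [ 0.3728  0.189  -0.9212] G [ 0.5183 -0.1259  0.0487]
724 0.0041565775654253305 0.08529330493625535 [np.int64(324), np.int64(347), np.int64(281), np.int64(323)]
[ 0.5163 -0.1476  0.0377] [[ 0.0608  0.0433 -0.9972]
 [ 0.8594 -0.5104  0.0302]
 [ 0.5077  0.8589  0.0682]]
```

Emit:
arm_command(rows=[[15,[0,0,-0.012],[0,0,0]],[15,[0,0,-0.024],[0,0,0]],[15,[0,0,-0.032],[0,0,0]],[15,[0,0,-0.038],[0,0,0]],[15,[0,0,-0.038],[0,0,0]]])

```text
time: 4.8
tool_pos: [0.5208, -0.1379, 0.0226]
tool_rot: [0.305, 0.56, 0.734, -0.233]
contact_force: [0.1, -0.4, -0.9]
gripper_width: 0.273
grasp_force: 59.1
```

Run:
```python
from h import *
st()
```

```text
4.8 p [ 0.5208 -0.1379  0.0226] z [ 0.1865 -0.6836 -0.7056] y [ 0.9644  0.2646 -0.0014] j [-0.045   0.0841  2.1314 -0.9996  0.9303  0.3192] 0.2733999248253784 [ 0.053  -0.4379 -0.9143] G [ 0.5172 -0.1249  0.036 ]
```

Emit:
arm_command(rows=[[15,[0,0,-0.004],[0,0,0]],[15,[0,0,-0.007],[0,0,0]],[15,[0,0,-0.007],[0,0,0]]])

```text
time: 5.05
tool_pos: [0.5217, -0.1384, 0.0225]
tool_rot: [0.306, 0.56, 0.734, -0.234]
contact_force: [-2.1, 0.8, 5.3]
gripper_width: 0.27
grasp_force: 60.0
```

Emit:
arm_command(rows=[[45,[0,0,0],[0,0,0]],[45,[0,0,0],[0,0,0]],[45,[0,0,0],[0,0,0]],[45,[0,0,0],[0,0,0]],[45,[-0.015,0.055,0.057],[0,0,0]],[45,[-0.04,0.14,0.146],[0,0,0]],[45,[-0.062,0.228,0.235],[0,0,0]],[45,[-0.062,0.228,0.4],[0,0,0]],[45,[-0.062,0.228,0.5],[0,0,0]],[45,[-0.062,0.228,0.6],[0,0,0]],[45,[-0.062,0.228,0.6],[0,0,0]]])

```text
time: 5.97
tool_pos: [0.5063, -0.0692, 0.2099]
tool_rot: [0.31, 0.561, 0.732, -0.229]
contact_force: [0.5, 0.6, 0.6]
gripper_width: 0.527
grasp_force: 0.0
```

Run:
```python
from h import *
st()
f=grab('side',4); W=cloud(f); c=f['color'].astype(int)
with np.errstate(invalid='ignore'): m=(abs(W[...,0]-.517)<.05)&(abs(W[...,1]+.125)<.06)&(W[...,2]>.004)&(np.ptp(c,axis=2)<30)&(c.mean(2)>95)
P=W[m]; print(len(P),P[:,2].min(),P[:,2].max())
I=rz(0); B=rt(-45,15.3)*rz(15.3); print('turn to down, yaw -74.7',tu(B,rz(-74.7)),'yaw 15.3',tu(B,rz(15.3)))
```

```text
5.9667 p [ 0.5063 -0.0692  0.2099] z [ 0.1978 -0.6838 -0.7024] y [0.964  0.2657 0.0127] j [ 0.1045 -0.2497  2.0728 -0.8238  1.2695  0.0786] 0.5265771264249695 [0.5195 0.5722 0.6358] G [ 0.5026 -0.0562  0.2232]
760 0.004080152779202324 0.23717345467797182
turn to down, yaw -74.7 [ 0.4801 -0.2739 -0.9436] yaw 15.3 [0.4823 0.1319 0.    ]
```

Emit:
arm_command(rows=[[60,[0.04,-0.187,0.133],[0.48,-0.274,-0.944]],[60,[0.04,-0.187,0.133],[0.48,-0.274,-0.944]],[60,[0.04,-0.187,0.133],[0.48,-0.274,-0.944]],[60,[0.04,-0.187,0.133],[0.48,-0.274,-0.944]],[60,[0.04,-0.187,0.133],[0.48,-0.274,-0.944]],[60,[0.04,-0.187,0.133],[0.48,-0.274,-0.944]],[60,[0.04,-0.187,0.133],[0.48,-0.274,-0.944]],[60,[0.04,-0.187,0.133],[0.48,-0.274,-0.944]],[60,[0.04,-0.187,0.133],[0.48,-0.274,-0.944]],[60,[0.04,-0.187,0.133],[0.48,-0.274,-0.944]],[60,[0.04,-0.187,0.133],[0.48,-0.274,-0.944]],[60,[0.04,-0.187,0.133],[0.48,-0.274,-0.944]]])

```text
time: 7.02
tool_pos: [0.514, -0.1257, 0.2388]
tool_rot: [0.042, 0.973, 0.223, -0.035]
contact_force: [-0.1, 0.5, 0.0]
gripper_width: 0.704
grasp_force: 0.0
```

```bash
cat >> h.py <<'E'
def cur(): return Ro.from_quat(np.roll(monitor.state()['tool_rot'],-1))
D0=Ro.from_matrix([[0,1,0],[1,0,0],[0,0,-1]])
def turn_to(yaw): return np.round((rz(yaw)*D0*cur().inv()).as_rotvec()/(np.pi/2),4)
E
python3 - <<'E'
from h import *
st(); print(turn_to(-74.7))
E
```

```text
7.0167 p [ 0.514  -0.1257  0.2388] z [-0.05   -0.0972 -0.994 ] y [ 0.4366 -0.8972  0.0658] j [-0.323  -0.1621  1.8097 -0.1085  1.511   0.8052] 0.7035015617023267 [-0.1015  0.5081  0.0375] G [ 0.515  -0.1238  0.2577]
[ 0.0589 -0.0375 -0.1164]
```

Emit:
arm_command(rows=[[60,[0,0,0],[0.059,-0.037,-0.116]],[60,[0,0,0],[0.059,-0.037,-0.116]],[60,[0,0,0],[0.059,-0.037,-0.116]],[60,[0,0,0],[0.059,-0.037,-0.116]]])

```text
time: 7.35
tool_pos: [0.5136, -0.1261, 0.2392]
tool_rot: [0.002, 0.991, 0.136, -0.001]
contact_force: [0.3, 0.4, -0.1]
gripper_width: 0.707
grasp_force: 0.0
```

```bash
cat >> h.py <<'E'
def wcloud(f):
    K=f['mtx'];v,u=np.mgrid[:480,:640]; x=u-K[0,2];y=v-K[1,2];r=np.hypot(x,y)+1e-9;th=r/K[0,0];z=f['z_map']
    W=(np.stack([np.tan(th)*x/r*z,np.tan(th)*y/r*z,z],-1)-f['t'])@f['R']; W[(z==0)|(th>1.3)]=np.nan; return W
E
python3 - <<'E'
from h import *
st(); print(turn_to(-74.7)); f=grab('wrist',5); W=wcloud(f); c=f['color'].astype(int)
with np.errstate(invalid='ignore'): m=(abs(W[...,0]-.517)<.06)&(abs(W[...,1]+.125)<.06)&(W[...,2]>.06)&(W[...,2]<.08)&(np.ptp(c,axis=2)<30)&(c.mean(2)>95)
v,u=np.nonzero(m); print(len(u),np.median(W[m][:,2])); P=wplane(f,u,v,.07); print(rect(P),[u.min(),u.max(),v.min(),v.max()])
E
```

```text
7.35 p [ 0.5136 -0.1261  0.2392] z [-0.0022 -0.0041 -1.    ] y [ 0.2701 -0.9628  0.0033] j [-0.379  -0.1831  1.8247 -0.0046  1.5005  0.9186] 0.7065180994893304 [ 0.342   0.3775 -0.0573] G [ 0.5137 -0.126   0.2582]
[ 0.0026 -0.0014 -0.0041]
827 0.069352917681924
(array([ 521.7, -132.5]), array([24. , 39.1]), 15.6) [np.int64(311), np.int64(356), np.int64(199), np.int64(226)]
```

View pics/wrist_5.png

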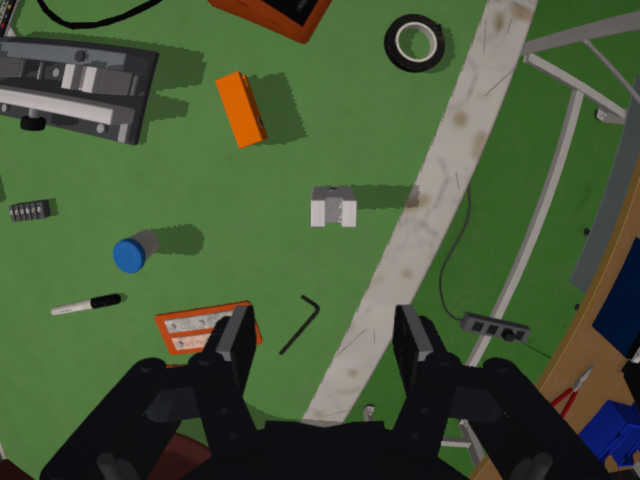

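The wrist view shows the block standing upright at (333,206), its slot visible on top, and nothing near it. Its measured footprint is 24×39 mm with the top at 69 mm, which matches the description. I grasp it across its width.

Emit:
arm_command(rows=[[60,[0.027,-0.0213,-0.13],[0.003,-0.001,0]],[60,[0.027,-0.0213,-0.26],[0.003,-0.001,0]],[60,[0.027,-0.0213,-0.39],[0.003,-0.001,0]],[60,[0.027,-0.0213,-0.5],[0.003,-0.001,0]],[60,[0.027,-0.0213,-0.58],[0.003,-0.001,0]],[60,[0.027,-0.0213,-0.644],[0.003,-0.001,0]],[60,[0.027,-0.0213,-0.644],[0.003,-0.001,0]],[30,[0.027,-0.0213,-0.644],[0.003,-0.001,0]],[30,[0.027,-0.0213,-0.644],[0.003,-0.001,0]],[30,[0.027,-0.0213,-0.644],[0.003,-0.001,0]],[30,[0.027,-0.0213,-0.644],[0.003,-0.001,0]],[30,[0.027,-0.0213,-0.644],[0.003,-0.001,0]]])

```text
time: 8.4
tool_pos: [0.5234, -0.1323, 0.049]
tool_rot: [0.001, 0.991, 0.136, 0.002]
contact_force: [0.3, 0.1, -1.6]
gripper_width: 0.453
grasp_force: 62.9
```

Emit:
arm_command(rows=[[30,[0,0,0.13],[0,0,0]],[30,[0,0,0.26],[0,0,0]],[30,[0,0,0.4],[0,0,0]],[30,[0,0.1,0.5],[0,0,-0.06]],[30,[-0.03,0.2,0.6],[0,0,-0.12]],[30,[-0.06,0.3,0.7],[0,0,-0.173]],[30,[-0.08,0.4,0.75],[0,0,-0.173]],[30,[-0.08,0.52,0.75],[0,0,-0.173]],[30,[-0.08,0.65,0.75],[0,0,-0.173]],[30,[-0.08,0.72,0.75],[0,0,-0.173]],[30,[-0.08,0.77,0.75],[0,0,-0.173]],[30,[-0.08,0.77,0.75],[0,0,-0.173]]])

```text
time: 9.4
tool_pos: [0.4982, 0.1014, 0.2733]
tool_rot: [-0.0, 1.0, 0.003, 0.002]
contact_force: [0.6, -0.2, -1.9]
gripper_width: 0.455
grasp_force: 63.0
```

Run:
```python
from h import *
st(); print(turn_to(-90)); f=grab('wrist',6); print(-f['R'].T@f['t'])
```

```text
9.4 p [0.4982 0.1014 0.2733] z [ 0.0035  0.0008 -1.    ] y [ 0.0053 -1.     -0.0008] j [ 0.054  -0.2551  1.8293  0.0006  1.5638  1.6195] 0.4549869776682762 [ 0.6348 -0.1902 -1.8738] G [0.4981 0.1014 0.2923]
[-0.0005  0.0022 -0.0034]
[0.5805 0.1021 0.4158]
```

View pics/wrist_6.png

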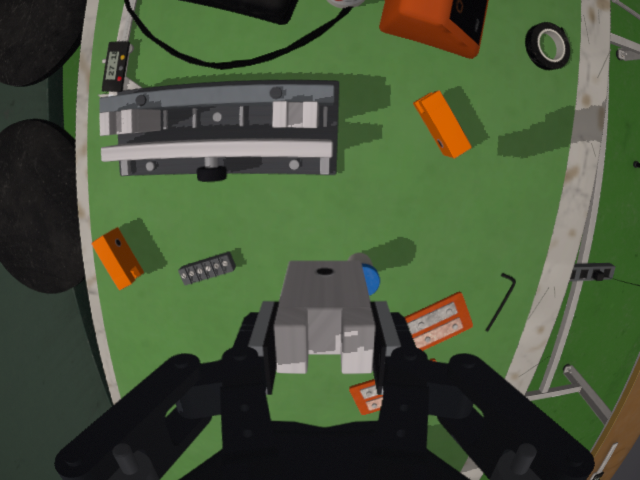

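The wrist view shows the fixture with the front jaw strip from (102,150) to (332,150), the back jaw at v≈95, blocks at (295,113) and (130,120), ribs at (195,118) and (241,118) around the free middle bay, and the knob at (211,172). Terminals at (207,268) and the tub at (365,280) are well below.

Run:
```python
from h import *
np.set_printoptions(precision=1,suppress=True)
f=load('wrist',6); W=wcloud(f); c=f['color'].astype(int); g=c.mean(2); pt=np.ptp(c,axis=2); R=np.zeros((480,640),bool); R[70:190,85:350]=1
def rep(nm,m,z):
    m=(m&R).astype(np.uint8); n,l,s,_=cv2.connectedComponentsWithStats(m)
    for k in range(1,n):
        if s[k,4]<60: continue
        v,u=np.nonzero(l==k); P=wplane(f,u,v,z); print(nm,s[k].tolist(),'zmed',round(float(np.nanmedian(W[l==k][:,2]))if 0 else float(np.nanmedian(W[l==k][:,2])),4),*rect(P))
zz=np.nan_to_num(W[...,2])
rep('jaw60 bright',(zz>.054)&(zz<.068)&(g>145)&(pt<30),.06)
rep('jaw60 grey',(zz>.054)&(zz<.068)&(g<145)&(g>60),.06)
rep('top82',(zz>.076)&(zz<.09)&(pt<30),.082)
rep('all dark plate',(g<75)&(pt<25)&(zz<.025),.012)
rep('ribs',(zz>.008)&(zz<.025)&(g>110)&(pt<30),.017)
rep('knob',(zz>.03)&(zz<.056)&(g<50),.05)
# edges: column profile across jaws at several u
for u in (150,180,215,225,260,270,320):
    print(u,[ (v,int(g[v,u]),round(zz[v,u]*1000)) for v in range(80,182,3)])
```

```text
jaw60 bright [101, 141, 231, 20, 3300] zmed 0.0596 [559.7 219.6] [247.6  14.7] 88.6
jaw60 grey [99, 84, 235, 49, 4317] zmed 0.0597 [601.2 218.5] [248.1  42. ] 88.5
jaw60 grey [178, 140, 64, 3, 78] zmed 0.0583 [567.7 215.2] [65.7  1.6] 88.6
jaw60 grey [285, 140, 48, 6, 79] zmed 0.0586 [564.9 117.1] [44.9  3.7] 84.6
top82 [273, 101, 15, 26, 385] zmed 0.0814 [590.8 141.6] [12.5 22.8] 89.6
top82 [303, 101, 15, 27, 386] zmed 0.0816 [590. 115.] [12.4 23.4] 90.0
top82 [121, 109, 14, 25, 318] zmed 0.0814 [594.3 293.3] [15.3 24.3] 87.1
top82 [99, 111, 14, 25, 293] zmed 0.0813 [594.8 320. ] [16.4 24.1] 87.0
all dark plate [102, 70, 237, 105, 6672] zmed 0.0117 [594.9 228.4] [292.2 102.7] 82.8
all dark plate [218, 157, 102, 18, 1484] zmed 0.0115 [536.7 164.1] [112.7  19.2] 89.2
all dark plate [128, 158, 77, 18, 1032] zmed 0.0117 [539.8 287.1] [99.7 18.1] 88.5
ribs [320, 157, 9, 17, 145] zmed 0.0195 [536.9 102.5] [17.4  8.6] 0.1
ribs [119, 160, 9, 16, 96] zmed 0.0194 [542.2 340.7] [11.5 18.1] 85.8
ribs [289, 160, 10, 9, 69] zmed 0.0154 [538.  135.3] [9.7 8.7] 89.6
knob [197, 166, 30, 16, 396] zme
[... 2951 characters left out ...]
46, 181, 60), (149, 184, 59), (152, 187, 59), (155, 176, 59), (158, 62, 12), (161, 63, 13), (164, 62, 11), (167, 62, 12), (170, 62, 12), (173, 68, 12), (176, 95, 2), (179, 95, 3)]
320 [(80, 43, 10), (83, 43, 12), (86, 104, 60), (89, 109, 60), (92, 109, 59), (95, 108, 61), (98, 78, 60), (101, 69, 60), (104, 49, 37), (107, 45, 11), (110, 43, 11), (113, 44, 11), (116, 42, 11), (119, 43, 12), (122, 44, 13), (125, 44, 12), (128, 43, 12), (131, 43, 12), (134, 44, 12), (137, 44, 12), (140, 81, 50), (143, 174, 60), (146, 181, 61), (149, 183, 60), (152, 183, 60), (155, 180, 59), (158, 116, 20), (161, 132, 19), (164, 135, 19), (167, 138, 19), (170, 139, 18), (173, 113, 19), (176, 94, 2), (179, 94, 2)]
```

Run:
```python
from h import *
np.set_printoptions(precision=1,suppress=True)
f=load('wrist',6); g=f['color'].astype(int).mean(2)
for v in (109,113,128,133): 
    r=g[v-1:v+2].mean(0); print(v,[(u,int(r[u])) for u in range(158,275,1) if r[u]>r[u-2]+8 or r[u]>85])
for u in (170,182,206,225,235,255):
    col=cv2.GaussianBlur(g[:,u-2:u+3].mean(1).reshape(-1,1),(1,3),0).ravel(); d=np.diff(col)
    vb=100+np.argmin(d[100:112])+.5; vf=134+np.argmax(d[134:146])+.5
    print(u,vb,vf,wplane(f,[u,u],[vb,vf],.06)[:,:2]*1000)
```

```text
109 [(164, 56), (192, 62), (193, 82), (194, 84), (210, 59), (211, 61), (239, 90), (240, 136), (241, 137), (242, 125), (249, 60), (250, 62), (272, 96), (273, 171), (274, 185)]
113 [(163, 73), (164, 88), (165, 87), (192, 63), (193, 89), (194, 102), (195, 87), (201, 56), (202, 58), (213, 76), (214, 95), (215, 110), (216, 120), (217, 123), (218, 119), (219, 107), (220, 87), (239, 110), (240, 140), (241, 138), (242, 119), (249, 60), (250, 61), (272, 101), (273, 177), (274, 187)]
128 [(163, 88), (164, 109), (165, 106), (192, 55), (193, 68), (194, 66), (272, 53), (273, 65), (274, 72)]
133 []
170 105.5 142.5 [[606.  255.4]
 [568.5 256.9]]
182 105.5 141.5 [[604.8 242.3]
 [568.6 243.6]]
206 103.5 141.5 [[604.8 216.9]
 [567.1 218. ]]
225 102.5 140.5 [[604.4 197.6]
 [567.2 198.4]]
235 102.5 140.5 [[603.8 187.6]
 [566.7 188.3]]
255 101.5 140.5 [[603.8 168. ]
 [566.1 168.6]]
```

Emit:
arm_command(rows=[[30,[0.08,0.1,-0.05],[0,0.002,-0.018]],[30,[0.16,0.2,-0.1],[0,0.002,-0.018]],[30,[0.23,0.3,-0.17],[0,0.002,-0.018]],[30,[0.29,0.37,-0.25],[0,0.002,-0.018]],[30,[0.305,0.389,-0.33],[0,0.002,-0.018]],[30,[0.305,0.389,-0.378],[0,0.002,-0.018]],[30,[0.305,0.389,-0.378],[0,0.002,-0.018]],[30,[0.305,0.389,-0.378],[0,0.002,-0.018]]])

```text
time: 10.12
tool_pos: [0.5895, 0.2141, 0.1586]
tool_rot: [0.001, 1.0, -0.014, -0.001]
contact_force: [-0.0, 0.1, -1.3]
gripper_width: 0.455
grasp_force: 62.9
```

Run:
```python
from h import *
st(); print(turn_to(-91.3)); a=grab('scene',7);b=grab('side',7); w=grab('wrist',7)
for n,f,z in (('scene',a,.131),('side',b,.131)):
    W=cloud(f); c=f['color'].astype(int)
    with np.errstate(invalid='ignore'): m=(abs(W[...,0]-.588)<.04)&(abs(W[...,1]-.218)<.04)&(W[...,2]>.095)&(W[...,2]<.17)&(np.ptp(c,axis=2)<30)&(c.mean(2)>95)
    P=W[m]; print(n,len(P),P.min(0),P.max(0))
    for u in range(0): pass
c=lambda i,x,y,w,h: cv2.resize(i[y:y+h,x:x+w,::-1],(400,300),interpolation=cv2.INTER_CUBIC)
cv2.imwrite('pics/m7.png',np.vstack([np.hstack([c(a['color'],165,195,160,120),c(b['color'],250,130,120,90)]),cv2.resize(w['color'][60:360,120:520,::-1],(800,600))[:300] if 0 else cv2.resize(w['color'][80:320,40:600,::-1],(800,300))]))
```

```text
10.1167 p [0.5895 0.2141 0.1586] z [-0.0027 -0.0012 -1.    ] y [-0.0281 -0.9996  0.0013] j [ 0.2301  0.1131  1.6726 -0.0006  1.3588  1.8292] 0.4548027886809208 [-0.0428  0.0667 -1.3192] G [0.5895 0.2142 0.1776]
[ 0.0008 -0.0017  0.0035]
scene 834 [0.5733 0.1946 0.1108] [0.5998 0.2419 0.1699]
side 285 [0.5719 0.186  0.1119] [0.5967 0.2329 0.1699]
```

View pics/m7.png

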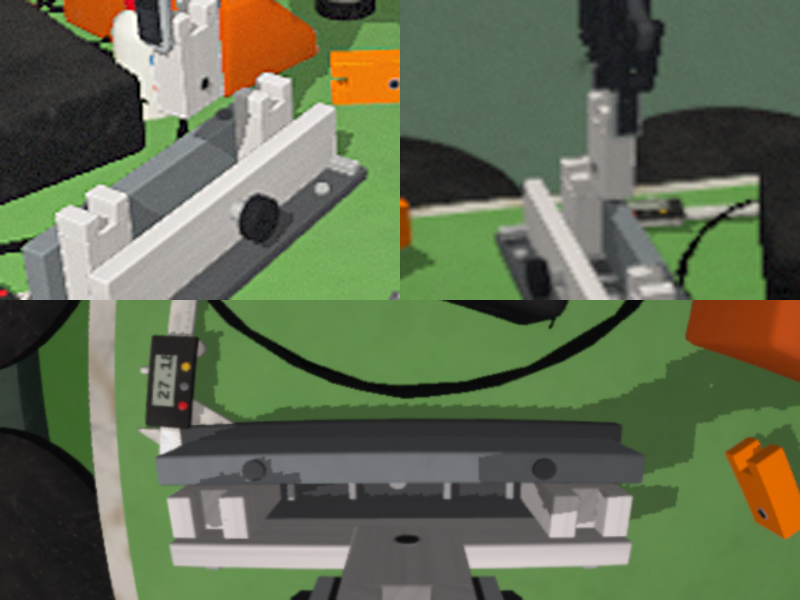

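Both views show the block above the empty middle bay. In the wrist strip the ribs at u=354 and 447 centre 3–4 mm to +y of the block, which matches the measured y shortfall, so I correct that and lower.

Emit:
arm_command(rows=[[30,[0,0.013,0],[0.001,-0.002,0.003]],[30,[0,0.013,0],[0.001,-0.002,0.003]],[30,[0,0.013,-0.05],[0.001,-0.002,0.003]],[30,[0,0.013,-0.11],[0.001,-0.002,0.003]],[30,[0,0.013,-0.16],[0.001,-0.002,0.003]],[30,[0,0.013,-0.21],[0.001,-0.002,0.003]],[30,[0,0.013,-0.25],[0.001,-0.002,0.003]],[30,[0,0.013,-0.28],[0.001,-0.002,0.003]],[30,[0,0.013,-0.3],[0.001,-0.002,0.003]],[30,[0,0.013,-0.31],[0.001,-0.002,0.003]],[30,[0,0.013,-0.31],[0.001,-0.002,0.003]]])

```text
time: 11.18
tool_pos: [0.5899, 0.2195, 0.0657]
tool_rot: [-0.001, 1.0, -0.011, 0.001]
contact_force: [-1.3, 0.3, -2.5]
gripper_width: 0.454
grasp_force: 62.9
```

Run:
```python
from h import *
st(); print(turn_to(-91.3))
```

```text
11.1833 p [0.5899 0.2195 0.0657] z [ 0.0018  0.0011 -1.    ] y [-0.0221 -0.9998 -0.0012] j [0.2377 0.2132 1.7271 0.0007 1.1992 1.8303] 0.45432729736772753 [-1.3333  0.2536 -2.5075] G [0.5899 0.2194 0.0847]
[-0.0007  0.0012 -0.0004]
```

Emit:
arm_command(rows=[[30,[0,-0.003,-0.006],[0,0,0]],[30,[0,-0.003,-0.012],[0,0,0]],[30,[0,-0.003,-0.015],[0,0,0]],[30,[0,-0.003,-0.015],[0,0,0]]])

```text
time: 11.52
tool_pos: [0.5903, 0.2186, 0.0621]
tool_rot: [-0.001, 1.0, -0.011, 0.002]
contact_force: [0.4, 0.3, -1.2]
gripper_width: 0.455
grasp_force: 62.9
```

Emit:
arm_command(rows=[[30,[0,0,-0.003],[0,0,0]],[30,[0,0,-0.005],[0,0,0]],[30,[0,0,-0.006],[0,0,0]]])

```text
time: 11.77
tool_pos: [0.5904, 0.2187, 0.0608]
tool_rot: [-0.001, 1.0, -0.011, 0.002]
contact_force: [-0.5, -0.6, 2.4]
gripper_width: 0.452
grasp_force: 63.3
```

Contact with the floor is felt, so I release and rise straight up.

Emit:
arm_command(rows=[[55,[0,0,0],[0,0,0]],[55,[0,0,0],[0,0,0]],[55,[0,0,0],[0,0,0]],[55,[0,0,0],[0,0,0]],[55,[0,0,0.05],[0,0,0]],[55,[0,0,0.15],[0,0,0]],[55,[0,0,0.28],[0,0,0]],[55,[-0.1,0,0.4],[0,0,0]],[10,[-0.22,0,0.5],[0,0,0]],[0,[-0.35,0,0.55],[0,0,0]],[0,[-0.4,0,0.55],[0,0,0]],[0,[-0.4,0,0.55],[0,0,0]]])

```text
time: 12.77
tool_pos: [0.4681, 0.2193, 0.2291]
tool_rot: [-0.002, 1.0, -0.01, 0.004]
contact_force: [1.0, 0.1, -0.5]
gripper_width: 0.073
grasp_force: 0.0
```

Run:
```python
from h import *
st(); print(turn_to(-91.3)); a=grab('scene',8);b=grab('side',8); w=grab('wrist',8)
c=lambda i,x,y,w,h: cv2.resize(i[y:y+h,x:x+w,::-1],(400,300),interpolation=cv2.INTER_CUBIC)
cv2.imwrite('pics/m8.png',np.vstack([np.hstack([c(a['color'],165,195,160,120),c(b['color'],250,160,120,90)]),cv2.resize(w['color'][80:320,40:600,::-1],(800,300))]))
f=w; W=wcloud(f); g=f['color'].astype(int); zz=np.nan_to_num(W[...,2]); print(-f['R'].T@f['t'])
m=((zz>.076)&(zz<.09)&(np.ptp(g,axis=2)<30)).astype(np.uint8); n,l,s,_=cv2.connectedComponentsWithStats(m)
for k in range(1,n):
    if s[k,4]>60: v,u=np.nonzero(l==k); print(s[k].tolist(),np.median(W[l==k][:,2]),rect(wplane(f,u,v,.082)))
m=((zz>.03)&(zz<.056)&(g.mean(2)<50)).astype(np.uint8); n,l,s,_=cv2.connectedComponentsWithStats(m)
for k in range(1,n):
    if s[k,4]>100: v,u=np.nonzero(l==k); print('knob?',s[k].tolist(),rect(W[l==k]))
```

```text
12.7667 p [0.4681 0.2193 0.2291] z [ 0.0073  0.0033 -1.    ] y [-0.0203 -0.9998 -0.0035] j [ 0.2936 -0.214   1.8681  0.0011  1.4795  1.8846] 0.07299749377191532 [ 0.9962  0.1233 -0.479 ] G [0.4679 0.2193 0.2481]
[-0.0021  0.0047 -0.0015]
[0.552  0.2171 0.3693]
[215, 63, 19, 31, 513] 0.08146427969882129 (array([593.6, 294.3]), array([14.6, 24.3]), 88.6)
[411, 63, 19, 31, 515] 0.08148142643575956 (array([590.1, 143.1]), array([14.4, 24.3]), 88.8)
[295, 65, 18, 31, 528] 0.08151348214924137 (array([587.8, 232.6]), array([12.9, 23.7]), 88.7)
[331, 65, 18, 31, 543] 0.0814526459864403 (array([587.1, 205.4]), array([12.8, 23.7]), 88.8)
[184, 66, 18, 31, 493] 0.08150775116704724 (array([594.1, 320.5]), array([14.6, 24.3]), 88.2)
[444, 66, 18, 31, 497] 0.08134688477071798 (array([589.4, 116.4]), array([14.4, 24.3]), 89.2)
knob? [582, 0, 6, 26, 116] (array([693.4, -52.5]), array([21.9, 31.8]), 76.8)
knob? [305, 139, 35, 18, 551] (array([532.8, 220.2]), array([29.6, 14.1]), 88.5)
knob? [174, 224, 36, 58, 231] (array([434.9, 353.9]), array([67.3,  2.3]), 26.4)
```

View pics/m8.png

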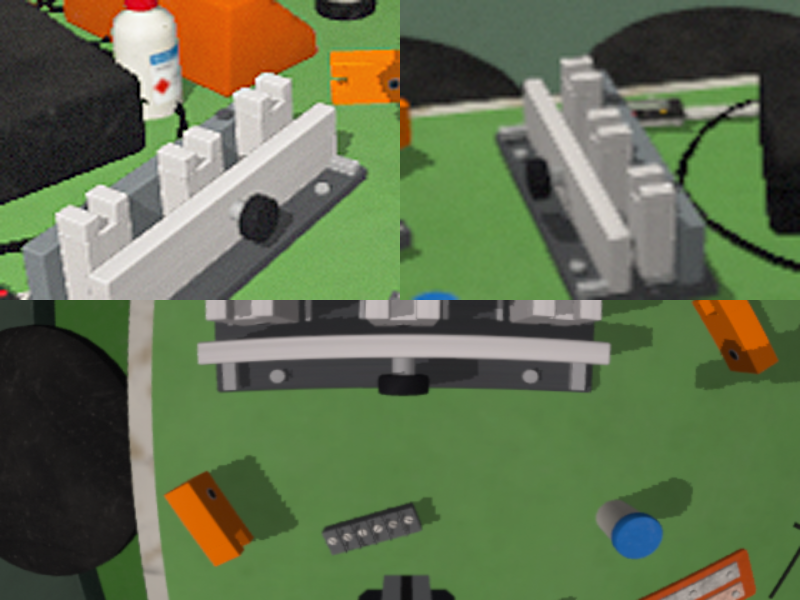

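All three blocks stand with tops at 81.5 mm. The middle one is at y=219 between neighbours at 129.8 and 307.4, square at about −1.2°. The knob is at (404,383) in the wrist strip and its approach is clear of the terminals and tub. I go down in front of the knob with the fingers shut.

Emit:
arm_command(rows=[[0,[0.057,0.004,-0.13],[-0.002,0.005,0]],[0,[0.057,0.004,-0.26],[-0.002,0.005,0]],[0,[0.057,0.004,-0.39],[-0.002,0.005,0]],[0,[0.057,0.004,-0.5],[-0.002,0.005,0]],[0,[0.057,0.004,-0.6],[-0.002,0.005,0]],[0,[0.057,0.004,-0.663],[-0.002,0.005,0]],[0,[0.057,0.004,-0.663],[-0.002,0.005,0]],[0,[0.057,0.004,-0.663],[-0.002,0.005,0]]])

```text
time: 13.58
tool_pos: [0.4866, 0.2192, 0.0244]
tool_rot: [0.002, 1.0, -0.011, -0.005]
contact_force: [0.6, -0.3, 1.0]
gripper_width: 0.001
grasp_force: 0.0
```

Run:
```python
from h import *
st(); print(turn_to(-91.3))
```

```text
13.5833 p [0.4866 0.2192 0.0244] z [-0.0092 -0.003  -1.    ] y [-0.0227 -0.9997  0.0032] j [ 0.284   0.0689  1.9678 -0.0004  1.1145  1.8777] 0.0005799079367474238 [ 0.5626 -0.3044  0.974 ] G [0.4868 0.2193 0.0434]
[ 0.0019 -0.0058  0.    ]
```

Emit:
arm_command(rows=[[0,[0.02,0.003,0.025],[0.002,-0.005,0]],[0,[0.045,0.003,0.025],[0.002,-0.005,0]],[0,[0.065,0.003,0.025],[0.002,-0.005,0]],[0,[0.075,0.003,0.025],[0.002,-0.005,0]],[0,[0.082,0.003,0.025],[0.002,-0.005,0]],[0,[0.089,0.002,0.025],[0.002,-0.005,0]],[0,[0.096,0.002,0.025],[0.002,-0.005,0]],[0,[0.103,0.002,0.025],[0.002,-0.005,0]],[0,[0.105,0.002,0.025],[0.002,-0.005,0]]])

```text
time: 14.33
tool_pos: [0.518, 0.2203, 0.0332]
tool_rot: [-0.0, 1.0, -0.011, 0.0]
contact_force: [-4.9, 1.2, 2.8]
gripper_width: -0.001
grasp_force: 2.0
```

Emit:
arm_command(rows=[[0,[0.005,0,0],[0,0,0]],[0,[0.01,0,0],[0,0,0]],[0,[0.014,0,0],[0,0,0]],[0,[0.017,0,0],[0,0,0]],[0,[0.017,0,0],[0,0,0]]])

```text
time: 14.75
tool_pos: [0.5235, 0.2202, 0.0332]
tool_rot: [-0.0, 1.0, -0.011, 0.001]
contact_force: [-4.4, -0.3, 0.4]
gripper_width: -0.002
grasp_force: 2.1
```

Still only sliding friction, so I continue in small steps.

Emit:
arm_command(rows=[[0,[0.004,0,0],[0,0,0]],[0,[0.007,0,0],[0,0,0]],[0,[0.007,0,0],[0,0,0]]])

```text
time: 15.0
tool_pos: [0.5256, 0.2202, 0.0332]
tool_rot: [-0.0, 1.0, -0.011, 0.001]
contact_force: [-4.7, -1.5, -0.3]
gripper_width: -0.001
grasp_force: 2.1
```

Run:
```python
from h import *
np.set_printoptions(precision=1,suppress=True)
st(); f=grab('wrist',9); g=f['color'].astype(int); W=wcloud(f); zz=np.nan_to_num(W[...,2]); print(-f['R'].T@f['t'])
for nm,m,z in (('t82',(zz>.076)&(zz<.09)&(np.ptp(g,axis=2)<30)&(W[...,0]>.55),.082),('j60',(zz>.054)&(zz<.068)&(W[...,0]>.54)&(g.mean(2)>140)&(np.ptp(g,axis=2)<30),.06)):
  n,l,s,_=cv2.connectedComponentsWithStats(m.astype(np.uint8))
  for k in range(1,n):
    if s[k,4]>150: v,u=np.nonzero(l==k); print(nm,s[k].tolist(),rect(wplane(f,u,v,z)))
```

```text
15.0 p [0.5256 0.2202 0.0332] z [ 0.0018  0.0009 -1.    ] y [-0.0222 -0.9998 -0.0009] j [0.2659 0.1285 1.8858 0.0004 1.1253 1.8587] -0.0012867545742732216 [-4.7115 -1.4894 -0.3088] G [0.5256 0.2202 0.0522]
[0.6082 0.2186 0.1755]
t82 [248, 143, 53, 92, 4510] (array([591.8, 232. ]), array([13.3, 23.8]), 89.1)
t82 [350, 144, 53, 91, 4499] (array([591.2, 205.8]), array([13.3, 23.8]), 88.1)
t82 [56, 153, 49, 79, 3017] (array([594.5, 292.3]), array([16.7, 23.7]), 88.4)
t82 [547, 153, 48, 80, 3008] (array([590.9, 145.1]), array([16.8, 23.8]), 88.5)
t82 [3, 161, 43, 72, 2258] (array([595.2, 318.1]), array([18.8, 23.7]), 88.6)
t82 [604, 161, 36, 73, 1989] (array([590.3, 119.5]), array([18.7, 23.7]), 88.6)
j60 [29, 166, 493, 94, 16444] (array([580.2, 246. ]), array([192.9,  31. ]), 88.7)
```

Emit:
arm_command(rows=[[0,[0.003,0,0],[0,0,0]],[0,[0.005,0,0],[0,0,0]],[0,[0.005,0,0],[0,0,0]]])

```text
time: 15.3
tool_pos: [0.5269, 0.2202, 0.0332]
tool_rot: [-0.0, 1.0, -0.011, 0.001]
contact_force: [-5.3, -0.9, 0.2]
gripper_width: -0.002
grasp_force: 2.6
```

Emit:
arm_command(rows=[[0,[0.003,0,0],[0,0,0]],[0,[0.005,0,0],[0,0,0]],[0,[0.005,0,0],[0,0,0]]])

```text
time: 15.55
tool_pos: [0.5268, 0.2201, 0.0332]
tool_rot: [-0.0, 1.0, -0.011, -0.002]
contact_force: [-11.0, -3.0, 5.6]
gripper_width: -0.001
grasp_force: 5.6
```

The jaw has hit the stop. One more small push makes it firm.

Emit:
arm_command(rows=[[0,[0.003,0,0],[0,0,0]],[0,[0.005,0,0],[0,0,0]],[0,[0.005,0,0],[0,0,0]]])

```text
time: 15.8
tool_pos: [0.5268, 0.2201, 0.0332]
tool_rot: [0.0, 1.0, -0.011, -0.004]
contact_force: [-16.9, -2.8, 10.5]
gripper_width: 0.002
grasp_force: 8.6
```

Emit:
arm_command(rows=[[0,[-0.02,0,0],[0,0,0]],[0,[-0.06,0,0],[0,0,0]],[0,[-0.14,0,0],[0,0,0]],[0,[-0.15,0,0.1],[0,0,0]],[0,[-0.16,0,0.22],[0,0,0]],[0,[-0.2,0,0.34],[0,0,0]],[0,[-0.2,0,0.47],[0,0,0]],[0,[-0.2,0,0.6],[0,0,0]],[0,[-0.2,0,0.6],[0,0,0]],[0,[-0.2,0,0.6],[0,0,0]]])

```text
time: 16.63
tool_pos: [0.4736, 0.2214, 0.2187]
tool_rot: [-0.002, 1.0, -0.011, 0.007]
contact_force: [-0.2, 0.0, -0.5]
gripper_width: 0.0
grasp_force: 0.0
```

Run:
```python
from h import *
np.set_printoptions(precision=1,suppress=True)
st(); a=grab('scene',10);b=grab('side',10); f=grab('wrist',10); g=f['color'].astype(int); W=wcloud(f); zz=np.nan_to_num(W[...,2])
for nm,m,z in (('t82',(zz>.076)&(zz<.09)&(np.ptp(g,axis=2)<30)&(W[...,0]>.55),.082),('j60',(zz>.054)&(zz<.068)&(W[...,0]>.54)&(g.mean(2)>140)&(np.ptp(g,axis=2)<30),.06)):
  n,l,s,_=cv2.connectedComponentsWithStats(m.astype(np.uint8))
  for k in range(1,n):
    if s[k,4]>150: v,u=np.nonzero(l==k); print(nm,s[k].tolist(),rect(wplane(f,u,v,z)))
c=lambda i,x,y,w,h: cv2.resize(i[y:y+h,x:x+w,::-1],(400,300),interpolation=cv2.INTER_CUBIC)
cv2.imwrite('pics/m10.png',np.vstack([np.hstack([c(a['color'],165,195,160,120),c(b['color'],250,160,120,90)]),cv2.resize(f['color'][30:270,40:600,::-1],(800,300))]))
```

```text
16.6333 p [0.4736 0.2214 0.2187] z [ 0.014   0.0048 -0.9999] y [-0.0221 -0.9997 -0.0051] j [ 0.2945 -0.197   1.8709  0.0005  1.4529  1.8874] 4.533892125875407e-06 [-0.2389  0.0494 -0.5114] G [0.4734 0.2213 0.2377]
t82 [296, 57, 19, 33, 579] (array([592.2, 232.3]), array([13. , 24.2]), 88.6)
t82 [334, 57, 18, 33, 571] (array([591.5, 205.3]), array([12.3, 24.2]), 88.7)
t82 [213, 61, 19, 33, 565] (array([593.8, 293.8]), array([14. , 24.5]), 88.3)
t82 [417, 62, 19, 32, 557] (array([589.9, 143.5]), array([13.9, 23.8]), 89.0)
t82 [179, 64, 19, 33, 540] (array([594.4, 320.9]), array([14.8, 24.5]), 88.5)
t82 [451, 65, 19, 32, 529] (array([589.2, 116.5]), array([14.7, 23.8]), 89.0)
j60 [174, 92, 301, 26, 5382] (array([572. , 219.3]), array([247.1,  14.8]), 88.6)
```

View pics/m10.png

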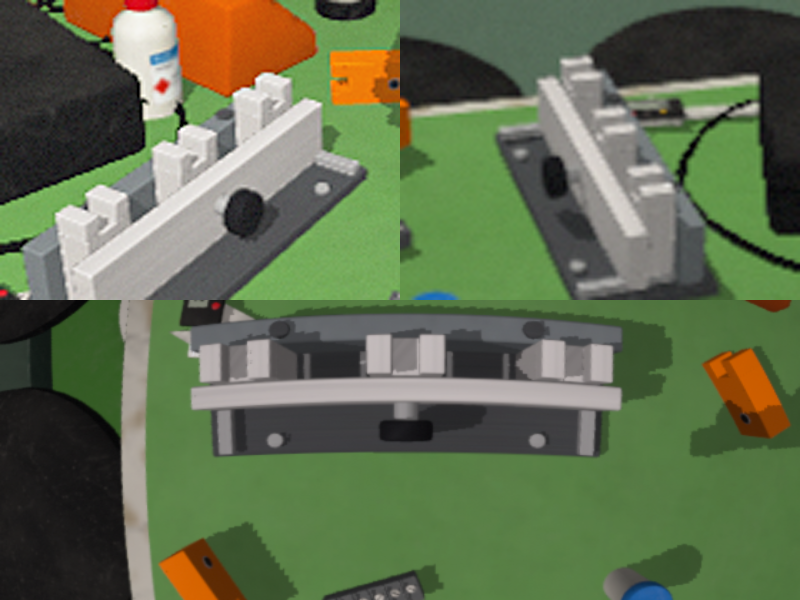

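The final views show three blocks upright, in line and clamped (x on one line within 0.1 mm). The jaw moved about 12 mm and stopped with the force rising to 17 N. The arm is clear.

```bash
python3 -c "
from plant import manip; print(manip.job_done())"
```

```text
the job is handed in; nothing more can be done
None
```

block_1 stands slot up in the middle bay (bay_b), the sliding jaw is pushed home so all three blocks are clamped, and the job is handed in at about 17 s with the arm clear.

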